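# Hang up the garnish caddy and hold the sprung ice-box lid at the pointer

### The arm

A 6-joint arm with a two-finger parallel gripper is mounted at the origin on the work surface. World frame = base frame: x ahead of the robot, y to its left, z up, the work surface at z = 0. Lengths are in m, angles in rad, forces in N, time in s.
With the tool pointing down it reaches from about 0.25 to 0.775 m from the base axis. Payload 4 kg.
Tool frame: the origin (TCP) lies on the mounting face of the last link; the fingertips stand 199 mm ahead of it and the grasp point (between the pads) lies ahead of it (bot.grip_depth is the z of the grasp point in the tool frame, in m); z points along the fingers, y is the direction in which the jaws open and shut (so a half turn about z gives the same grasp; the last joint's range is limited). The gripper opens to 94 mm and grips with 3 to 60 N. Pads are 16 mm wide; open, the fingers measure 119 mm over their backs; the gripper's body (75 mm by 177 mm) begins 78 mm behind the grasp point.
Start: joints at [1.236, 0.087, 1.371, -0, 1.684, -0.103], TCP at [0.126, 0.535, 0.405] pointing down, gripper open.
Joint ranges: [-3.1, 3.1], [-0.76, 2.03], [0.27, 2.55], [-1.08, 4.22], [0.17, 2.65], [-2.57, 2.57]. Speed limits (rad/s): [2.79, 2.79, 3.14, 3.14, 3.14, 3.14].

### API

Orientations are given as a 3x3 rotation matrix whose columns are the frame's x, y, z axes.
In Python, from bench import get_state, vision, bot gives the robot as it stands.
- The arm moves only by the tool carry_out, never from a script. Its argument "motion" is a list that holds one entry, the list of rows, each a list of 7 numbers: the shift along the tool's x, y, z each as a share of 0.4 m, from -1 to 1, then the turn, a rotation vector about the tool's x, y, z each as a share of 4 degrees, from -1 to 1, then the opening, from 0 (shut) to 1 (fully open). A call has 1 to 5 rows; each row shifts and turns the commanded pose from where the row before left it, along the tool's axes as they then stand; what a row does not reach is not made up. A row lasts 1/8 s, in which the tool goes at most 62.5 mm and 10.7 degrees, less where a joint would pass 70% of its speed; a pose out of reach is approached as far as the arm can. A call with a number of a shift or a turn outside -1 to 1 is refused whole. A call with a gripper value outside its range is refused whole. The fingers move at their own pace and stop on an object; the grip force is fixed at half the most. Time passes only in rows, so rows that do not move let the fingers close. It gives the time, the measured TCP pose, the force and the opening at its end, in the units of the state.
- get_state(): the state, without advancing time (a new reading comes with each control period).
- vision.capture(name): name is "scene" or "top" or "wrist"; returns (picture, depth): 400x640x3 uint8, red, green, blue; 400x640 float32, m along the optical axis (not along the pixel's ray), 0 where there is no reading.
- vision.get_calibration(name): a dict with "vertical_fov" (degrees; the focal length in pixels is half the picture's height over the tangent of half this angle, whatever the lens; pixels are square), "cx", "cy" (the principal point, pixels), "R" (3x3) and "t" (3): a world point X has camera coordinates R X + t. Camera axes: x right, y down, z forward; pixel columns grow to the right and rows downward; lengths in m; the calibration is good to about 2 mm. A picture is of the moment at which its call begins: read the wrist's pose just before it. get_calibration takes no time and is no camera call; for the wrist camera it gives the pose at the moment of the call.
- bot.job_done(): hands the job in, once; it reports no verdict.
The state is a dict: "t": time; "q": joint angles; "joint_vel": joint speeds; "joint_efforts": joint torques, N m; "tcp_pos": TCP position; "tcp_rot": TCP orientation; "wrist_force": force on the tool from outside, world axes, zero at the start; "wrist_torque": the same for the moment, N m; "gripper_width": finger opening in m.
Only numpy, scipy, OpenCV 4.12 (cv2) and the standard library are available. Lean on these libraries where they do the work, as an engineer would, in place of code of your own. Each camera call takes 0.05 s, during which the arm holds its last target. There are 200 camera calls.

### The job

The garnish caddy is standing on the ice box's lid and has to be cleared before the box can be opened: hang it upright by its wooden handle bar on the one empty hook of the hook rail and let go of it. Then lift the sprung lid by its handle until the lid lies level with the set pointer on the side of the box, and finish holding it still there, without letting go, because the spring would slam it shut. Do not shift the pointer, and leave the two tumblers, the jigger, the mallet and the bottle stopper where they are.

Things in the scene. Friction and masses are not known exactly. Their poses are not given: they have to be found in the camera images.
- caddy_bar (a point): Centre of the caddy's wooden handle bar: 12 by 12 mm in section, 132 mm long along y, 131 mm above the caddy's underside (bar's underside 125 mm up). Pinch it from above across x, beside its middle (e.g. 33 mm along y from the centre), which leaves the middle free for the hook. Axes are the caddy's, z up.
- caddy: The loose garnish caddy, 0.19 to 0.31 kg; origin at the centre of its underside; stands on the ice box's lid. Galvanised open tray 64 mm (x) by 132 mm (y), 50 mm tall; a 12 mm wide strap at each y end rises to the handle bar. Between bar and tray is an open window 75 mm high, 124 mm wide in y.
- hook_seat (a point): Top of the empty hook's rod, where the bar shall rest, 240 mm above the trolley top. x points from hook tip to rail, y along the rail. The rod is 8 mm thick along x, fixed to the rail 60 mm behind; its end turns up 30 to 36 mm in front (-x), 18 mm above the seat. Bring the bar from -x over the tip, the hook in the window under it, then lower.
- hookrail: The fixed hook rail: a 12 mm steel bar along its y at 236 mm height, on two 14 mm posts 275 mm tall at y = -100 and +270 mm, 60 mm behind (+x of) the hooks. Origin on the trolley top below the empty hook's seat. Two like hooks at y = +125 and +215 mm carry a steel strainer (76 mm wide disc, low) and a bar spoon, both fixed.
- lid (a joint): Angle of the ice box's lid in rad: 0 shut (level), growing as its front edge rises, up to 1.25. A spring and its weight press it shut: about 6 N upward at the handle starts it, about 15 N holds it at 0.8 rad; it falls shut when let go.
- lid_handle (a point): Centre of the lid's handle, a round wooden bar 12 mm thick, 140 mm long along y, 40 mm above the lid's top near its front edge, on posts at y = -60 and +60 mm: pinch it from above across x; it may turn in the fingers. Axes turn with the lid; shut, x points back to the hinge, z up. The lid is 246 (x) by 262 (y) by 10 mm, top 125 mm above the trolley.
- lid_hinge (a point): Middle of the lid's hinge line (along y) at the back rim of the ice box, 115 mm above the trolley top. With the lid shut the handle's centre lies 222 mm in front of it (-x) and 50 mm above it.
- pointer (a joint): Angle in rad of the set pointer, measured as the lid's: the lid is at the mark when both are equal, its side edge then in line with the arm. A dark steel arm 215 mm long, 14 mm high, turning on the lid's hinge line 147 mm to the -y side of the box's middle, clamped to a curved rod; it stays where set (0.45 to 0.85).
- pointer_tip (a point): Front end of the set pointer, a small disc 22 mm across; axes turn with the pointer, x towards the hinge. 215 mm from the hinge line.
- icebox: The fixed ice box, 240 mm (x) by 260 mm (y), 115 mm tall; origin at the centre of its underside, x from the front (handle side) to the hinge at the back.
- jigger_mid (a point): Middle of the stainless jigger (double cone, 48 mm wide, 96 mm tall), a bystander.
- tumbler_a_mid (a point): Middle of a heavy-based glass tumbler, 80 mm wide, 88 mm tall, a bystander.
- tumbler_b_mid (a point): Middle of the second tumbler, like the first, a bystander.
- mallet_mid (a point): Middle of the head of the wooden ice mallet, which lies flat: head 55 by 90 by 60 mm, handle 24 mm thick reaching 170 mm along -x from here; a bystander.
- stopper_mid (a point): Middle of the steel bottle stopper, 34 mm wide, 55 mm tall, a bystander.
Things that resemble listed ones, but are neither listed nor needed, are in the scene too. What is shaped like the caddy but green is not meant.

How it is judged:
On the way, in this order (a step that is already met when the one before it is completed fails the run):
1. the caddy hangs upright by its bar on the empty hook, let go (x of caddy_bar in the frame of hook_seat between -0.036 and 0.05 m and y of caddy_bar in the frame of hook_seat between -0.04 and 0.04 m and z of caddy_bar in the frame of hook_seat between -0.006 and 0.022 m and angle between caddy_bar's own z axis and vertical below 0.35 rad and contact force between caddy and hookrail above 0.5 N and contact force between caddy and the fingers below 0.1 N), for 0.3 s.
2. the lid is held by the fingers in line with the pointer (angle between the x axis of lid_handle and the x axis of pointer_tip, either way round below 0.08 rad and contact force between lid and the fingers above 2 N and velocity of joint lid between -0.1 and 0.1 rad/s), for 0.5 s.
At the end, for the whole second after the job is handed in: The caddy hangs on the empty hook by its bar (bar centre within 40 mm of the hook along the rail, between hook tip and rail, on the hook's rod, tilt under 0.35 rad, not touched by the fingers), and the fingers hold the lid (over 2 N) at rest within 0.08 rad of the pointer's angle (all of step 1 and all of step 2); the arm keeps its last pose, push and grip.
It fails at once if the lid is opened (over 0.15 rad) while the caddy is not on the hook (value of joint lid above 0.15 rad and distance between caddy_bar and hook_seat above 0.07 m).
It fails at once if the caddy is tipped over (over 0.8 rad) (angle between caddy_bar's own z axis and vertical above 0.8 rad).
It fails at once if the pointer is shifted by more than 15 mm at its tip (distance of pointer_tip from where it was at the start of the episode above 0.015 m).
It fails at once if a bystander is moved by more than 30 mm (distance of any of jigger_mid, tumbler_a_mid, tumbler_b_mid, mallet_mid, stopper_mid from where it was at the start of the episode above 0.03 m).
It also fails if it takes over 72 s, if anything falls off the work surface, if the arm or the gripper's body presses on something with over 40 N, if the wrist force passes 120 N, or if a joint passes its speed limit or range.

## Working session

There is one attempt and no reset: what is moved stays moved. The work goes in short steps, Python scripts to look and compute and a tool call to move; the robot and the scene stay as the last step left them, time stands still between calls to the robot, and variables do not carry over. Pictures are saved under pics/ and viewed, about 8 in all and at most 12, crops included, and the job is handed in when it is done.

Besides the shell and the picture viewer there is one more tool, called after "Emit:" as a command line: name --argument value ..., lists and objects as JSON in quotes. carry_out: Moves the arm, as the interface text tells. Shift numbers are shares of 0.4 m and turn numbers shares of 4 degrees, none past 1 either way. Its arguments: {"type":"object","properties":{"motion":{"type":"array","items":{"type":"array","items":{"type":"array","items":{"type":"number","minimum":-1,"maximum":1}}}}},"required":["motion"]}

```bash
mkdir -p pics
cat > h.py <<'E'
import numpy as np, cv2
from bench import get_state, vision, bot
def cap(name):
    c=vision.get_calibration(name); p,d=vision.capture(name)
    f=200/np.tan(np.radians(c["vertical_fov"])/2)
    v,u=np.mgrid[0:400,0:640]
    X=np.stack([(u-c["cx"])/f*d,(v-c["cy"])/f*d,d],-1)
    W=(X-np.array(c["t"]))@np.array(c["R"])   # R^T (X-t)
    W[d==0]=np.nan
    return p,d,W
def save(p,n): cv2.imwrite(f"pics/{n}.png",p[:,:,::-1])
E
python3 - <<'E'
from h import *
np.set_printoptions(precision=3,suppress=True)
for n in("scene","top"):
    p,d,W=cap(n); save(p,n); np.save(n+"_W.npy",W); np.save(n+"_p.npy",p)
    c=vision.get_calibration(n); print(n,-np.array(c["R"]).T@np.array(c["t"]),c["vertical_fov"],(d==0).mean())
s=get_state(); print(s["t"],s["tcp_pos"],s["tcp_rot"],s["gripper_width"],bot.grip_depth)
E
```

```text
scene [ 1.231 -0.466  1.323] 46.99688586310186 0.00397265625
top [ 0.443 -0.169  1.822] 46.06840429462375 0.00411328125
0.1 [0.126 0.535 0.404] [[-0.973  0.23  -0.001]
 [ 0.23   0.973 -0.002]
 [ 0.    -0.002 -1.   ]] 0.09392405143560947 0.1804
```

View pics/scene.png

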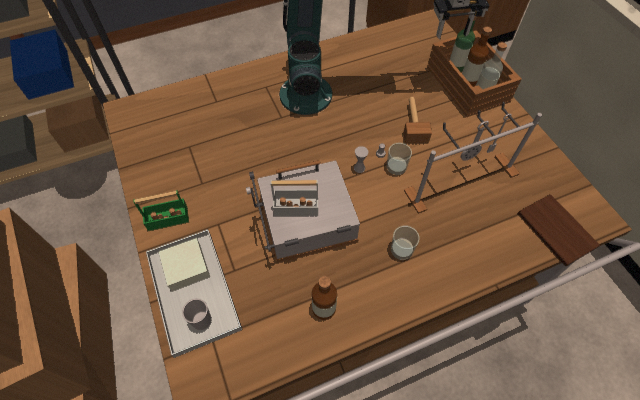

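View pics/top.png

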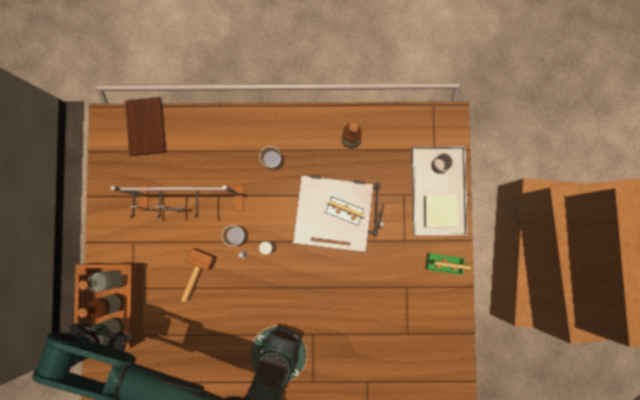

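The top view shows the rail at about (113–230, 188), the box at about (335, 213), and the caddy on its lid at (346, 208). The pointer is on the right at (378, 210), and the decoy green caddy is at (445, 263). Next I'll measure from the merged point clouds.

```bash
cat > m.py <<'E'
from h import *
np.set_printoptions(precision=3,suppress=True)
# ortho map from both clouds, 1 mm px ; crop x .2-.75, y -.35..0.65
def ortho(W,p,x0,x1,y0,y1,zmin,zmax,res):
    H=int((x1-x0)/res);Wd=int((y1-y0)/res)
    im=np.zeros((H,Wd,3),np.uint8); X=W.reshape(-1,3);C=p.reshape(-1,3)
    m=(X[:,2]>zmin)&(X[:,2]<zmax)&(X[:,0]>x0)&(X[:,0]<x1)&(X[:,1]>y0)&(X[:,1]<y1)
    X=X[m];C=C[m];o=np.argsort(X[:,2]);X=X[o];C=C[o]
    for a,c in zip(X,C):
        r=int((x1-a[0])/res);q=int((y1-a[1])/res); cv2.circle(im,(q,r),1,tuple(int(t) for t in c),-1)
    return im
S=[(np.load(n+"_W.npy"),np.load(n+"_p.npy")) for n in("top","scene")]
if __name__=="__main__":
    for (W,p),n in zip(S,("top","scene")):
        X=W.reshape(-1,3)
        def box(a,b,c,d,e,f): return X[(X[:,0]>a)&(X[:,0]<b)&(X[:,1]>c)&(X[:,1]<d)&(X[:,2]>e)&(X[:,2]<f)]
        print(n,"table z",np.nanmedian(box(.2,.4,-.1,.1,-.05,.05)[:,2]))
        l=box(.3,.8,-.45,0,.118,.132); print("lid",len(l),np.median(l[:,2]),cv2.minAreaRect(l[:,:2].astype(np.float32)))
        h=box(.2,.8,-.45,0.02,.15,.178); print("h 150-178",len(h),cv2.minAreaRect(h[:,:2].astype(np.float32)))
        b=box(.2,.8,-.45,0.02,.235,.30); print("bar",len(b), b.mean(0) if len(b) else '',cv2.minAreaRect(b[:,:2].astype(np.float32)) if len(b)>3 else '')
        r=box(.3,.8,.05,.7,.2,.3); print("rail",len(r),cv2.minAreaRect(r[:,:2].astype(np.float32)))
    ims=[ortho(W,p,.35,.75,0,.6,.1,.35,.00125) for W,p in S]+[]
    im2=[ortho(W,p,.35,.75,-.4,.0,.1,.35,.00125) for W,p in S]
    save(np.vstack([np.hstack([a,b]) for a,b in zip(ims,im2)]),"ortho")
E
python3 m.py
```

```text
top table z 0.0010693824529642683
lid 3989 0.12580516093910535 ((0.6060231924057007, -0.23134584724903107), (0.28969505429267883, 0.4015997350215912), 82.60679626464844)
h 150-178 310 ((0.5181036591529846, -0.2517007887363434), (0.16298873722553253, 0.2586565911769867), 64.69839477539062)
bar 218 [ 0.526 -0.281  0.259] ((0.5088499784469604, -0.27703213691711426), (0.19159480929374695, 0.10443584620952606), 84.26216888427734)
rail 726 ((0.5372453927993774, 0.4357997179031372), (0.230111226439476, 0.5759321451187134), 30.85772705078125)
scene table z 1.3821392823283557e-05
lid 4674 0.124669506478048 ((0.6033320426940918, -0.23040471971035004), (0.29089605808258057, 0.40289637446403503), 83.02299499511719)
h 150-178 750 ((0.5124346613883972, -0.2475540190935135), (0.1898200511932373, 0.2399042397737503), 0.0977635607123375)
bar 336 [ 0.533 -0.265  0.257] ((0.5455670356750488, -0.29443395137786865), (0.2014932930469513, 0.09925214946269989), 55.50868606567383)
rail 1005 ((0.5391308665275574, 0.435258150100708), (0.23291535675525665, 0.5770546197891235), 31.28374481201172)
```

View pics/ortho.png

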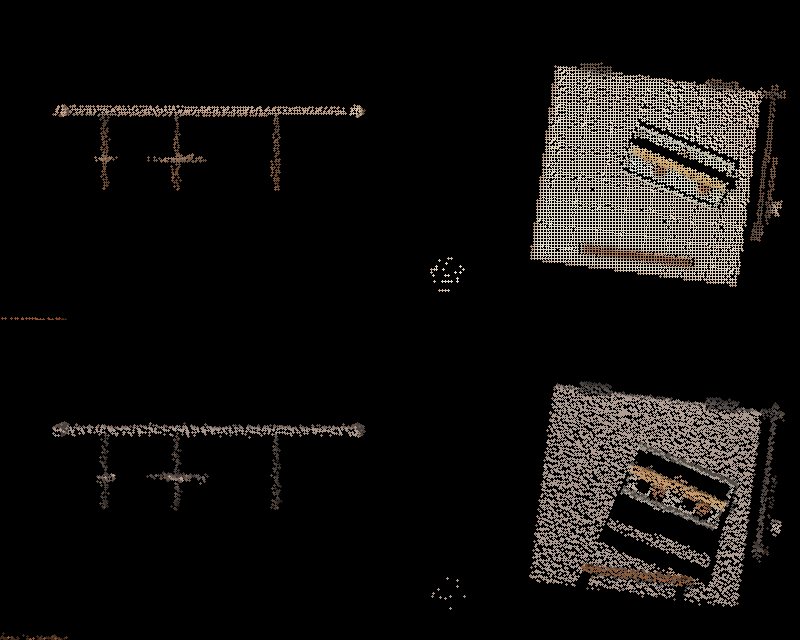

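The orthographic view is clear: the empty hook is the third from the left, at about (277, 112–190). The caddy bar is yaw-rotated on the lid, the handle is at the front, and the pointer is on the right. I'll fit these precisely now.

```bash
cat > fit.py <<'E'
from m import *
def pca(P):
    c=P.mean(0); u,s,v=np.linalg.svd(P-c,full_matrices=False); return c,v[0],(P-c)@v[0]
for (W,p),n in zip(S,("top","scene")):
    X=W.reshape(-1,3)
    def box(a,b,c,d,e,f): return X[(X[:,0]>a)&(X[:,0]<b)&(X[:,1]>c)&(X[:,1]<d)&(X[:,2]>e)&(X[:,2]<f)]
    print("==",n)
    for nm,B in dict(bar=(.45,.65,-.34,-.15,.248,.275),handle=(.4,.46,-.3,-.08,.155,.180),rail=(.6,.63,.17,.51,.225,.26),hook=(.5,.598,.24,.27,.215,.275),
         jig=(.36,.45,-.02,.08,.05,.12)).items():
        P=box(*B); c,v,t=pca(P)
        print(nm,len(P),"c",c,"dir",v,"ext",t.min(),t.max(),"mid",c+v*(t.min()+t.max())/2,"yaw",np.degrees(np.arctan2(-v[0],v[1])) if v[1]>0 else np.degrees(np.arctan2(v[0],-v[1])), "z",np.percentile(P[:,2],[5,50,95]))
    P=box(.5,.52,.24,.27,.2,.3);print("hooktip",P[:,0].min(),np.percentile(P[:,2],95),np.median(P[:,1]))
    l=box(.37,.68,-.36,-.06,.12,.131); q=cv2.convexHull(l[:,:2].astype(np.float32)); 
    print("lid yaw edges", cv2.approxPolyDP(q,.02,True).reshape(-1,2))
    P=box(.4,.68,-.42,-.33,.1,.4); print("ptr region",len(P),P.min(0),P.max(0))
    np.save(n+"_ptr.npy",P)
E
python3 fit.py
python3 - <<'E'
from m import *
# side view of pointer: box frame x axis
yaw=np.radians(-6.5)
for n in("top","scene"):
    P=np.load(f"{n}_ptr.npy"); 
    ex=np.array([np.cos(yaw),np.sin(yaw)]); ey=np.array([-ex[1],ex[0]])
    a=P[:,:2]@ex;b=P[:,:2]@ey
    o=np.argsort(a)
    print(n,np.c_[a,b,P[:,2]][o][::12])
E
```

```text
== top
bar 150 c [ 0.54  -0.247  0.262] dir [-0.407 -0.914 -0.007] ext -0.06510277841623979 0.1196764049547902 mid [ 0.529 -0.272  0.262] yaw -23.993268743459414 z [0.256 0.262 0.268]
handle 135 c [ 0.431 -0.194  0.17 ] dir [-0.127 -0.992 -0.009] ext -0.06848753358742733 0.07035275367488615 mid [ 0.43  -0.195  0.17 ] yaw -7.275254572976199 z [0.163 0.171 0.177]
rail 382 c [0.611 0.35  0.242] dir [-0.     1.    -0.001] ext -0.17910694899989238 0.16014556488289447 mid [0.611 0.34  0.242] yaw 0.0033707055274241147 z [0.236 0.242 0.248]
hook 60 c [0.551 0.255 0.242] dir [-0.99   0.002  0.143] ext -0.04462805655852519 0.0407165091576162 mid [0.553 0.255 0.242] yaw 89.9031402162137 z [0.234 0.242 0.261]
jig 125 c [0.408 0.041 0.097] dir [-0.415  0.91   0.014] ext -0.022741586669768037 0.022874731587113284 mid [0.407 0.041 0.097] yaw 24.51473922787645 z [0.09  0.097 0.103]
hooktip 0.5128628111934702 0.26471673649915717 0.2531298681569942
lid yaw edges [[ 0.666 -0.094]
 [ 0.427 -0.064]
 [ 0.393 -0.319]
 [ 0.634 -0.358]]
ptr region 370 [ 0.45  -0.381  0.116] [ 0.643 -0.331  0.282]
== scene
ba
[... 2206 characters left out ...]
26]
 [ 0.57  -0.294  0.201]
 [ 0.575 -0.301  0.27 ]
 [ 0.581 -0.305  0.275]
 [ 0.586 -0.293  0.187]
 [ 0.59  -0.301  0.277]
 [ 0.594 -0.293  0.183]
 [ 0.6   -0.293  0.17 ]
 [ 0.604 -0.274  0.126]
 [ 0.609 -0.272  0.128]
 [ 0.614 -0.293  0.165]
 [ 0.618 -0.278  0.123]
 [ 0.625 -0.276  0.126]
 [ 0.628 -0.274  0.125]
 [ 0.633 -0.26   0.12 ]
 [ 0.637 -0.264  0.124]
 [ 0.641 -0.293  0.146]
 [ 0.645 -0.297  0.144]
 [ 0.649 -0.261  0.126]
 [ 0.652 -0.296  0.139]
 [ 0.657 -0.266  0.124]
 [ 0.66  -0.276  0.123]
 [ 0.664 -0.265  0.123]
 [ 0.667 -0.262  0.121]
 [ 0.669 -0.265  0.126]
 [ 0.67  -0.257  0.123]
 [ 0.671 -0.258  0.113]
 [ 0.672 -0.265  0.106]
 [ 0.673 -0.279  0.118]
 [ 0.68  -0.292  0.125]]
```

```bash
cat > plan.py <<'E'
import numpy as np
from scipy.spatial.transform import Rotation as Ro
def rows(p,R,tp,yaw,n):
    """n equal world steps to tp, tool down with jaw axis (y) at yaw deg; prints tool-frame rows"""
    y=np.array([np.cos(np.radians(yaw)),np.sin(np.radians(yaw)),0]); z=np.array([0,0,-1.]); T=np.c_[np.cross(y,z),y,z]
    w=Ro.from_matrix(R.T@T).as_rotvec(); d=(np.array(tp)-p)/n; st=Ro.from_rotvec(w/n).as_matrix()
    for i in range(n):
        s=R.T@d/.4; print(np.round(np.r_[s,np.degrees(w/n)/4],3).tolist()); R=R@st
E
python3 - <<'E'
from m import *
import plan
for (W,p),n in zip(S,("top","scene")):
    X=W.reshape(-1,3);C=p.reshape(-1,3).astype(int)
    m=(X[:,0]>.45)&(X[:,0]<.62)&(X[:,1]>-.335)&(X[:,1]<-.17)&(X[:,2]>.246)&(X[:,2]<.275)&(C[:,0]-C[:,2]>30)
    P=X[m]; c,(w,h),a=cv2.minAreaRect(P[:,:2].astype(np.float32)); q=P.mean(0);v=np.linalg.svd(P[:,:2]-q[:2],full_matrices=False)[2][0]
    print(n,m.sum(),"rect",c,w,h,a,"mean",q,"dir",v, "z",np.percentile(P[:,2],[10,90]))
    # pointer arm in hinge frame
    ex=np.array([.992,-.1265]);ey=np.array([.1265,.992]);H=np.array([.651,-.223])
    P=X; a=(P[:,:2]-H)@ex; b=(P[:,:2]-H)@ey; z=P[:,2]-.115
    m=(b>-.158)&(b<-.137)&(a>-.17)&(a<-.02)&(z>.02)&(z<.17)
    a,z,b=a[m],z[m],b[m]; ang=np.arctan2(z,-a)
    k=np.abs(ang-np.median(ang))<.15
    f=np.polyfit(-a[k],z[k],1); print("ptr",k.sum(),m.sum(),"slope ang",np.arctan(f[0]),"offset",f[1],"median ang",np.median(ang[k]),"r max",np.hypot(a,z).max(), "b",np.median(b))
s=get_state();plan.rows(s["tcp_pos"],s["tcp_rot"],(.552,-.217,.53),-22.5,25)
E
```

```text
top 148 rect (0.5402231216430664, -0.24737751483917236) 0.1309092789888382 0.012070080265402794 67.54454040527344 mean [ 0.54  -0.247  0.262] dir [-0.383 -0.924] z [0.258 0.267]
ptr 100 124 slope ang 0.6284137093453733 offset 0.011559069995604217 median ang 0.6862346202312016 r max 0.21855915793925607 b -0.14796232699891132
scene 259 rect (0.5401062965393066, -0.24613741040229797) 0.12850500643253326 0.0175209678709507 66.47371673583984 mean [ 0.543 -0.245  0.259] dir [0.375 0.927] z [0.253 0.264]
ptr 141 164 slope ang 0.6180065693380876 offset 0.010963009461821847 median ang 0.6841652978757875 r max 0.21770027932193556 b -0.14707539644492035
[-0.059, -0.063, -0.013, -0.001, 0.001, 0.992]
[-0.063, -0.059, -0.013, -0.001, 0.001, 0.992]
[-0.067, -0.055, -0.013, -0.001, 0.001, 0.992]
[-0.071, -0.05, -0.013, -0.001, 0.001, 0.992]
[-0.074, -0.045, -0.013, -0.001, 0.001, 0.992]
[-0.077, -0.04, -0.013, -0.001, 0.001, 0.992]
[-0.079, -0.034, -0.013, -0.001, 0.001, 0.992]
[-0.082, -0.029, -0.013, -0.001, 0.001, 0.992]
[-0.083, -0.023, -0.013, -0.001, 0.001, 0.992]
[-0.085, -0.017, -0.013, -0.001, 0.001, 0.992]
[-0.086, -0.011, -0.013, -0.001, 0.001, 0.992]
[-0.086, -0.005, -0.013, -0.001, 0.001, 0.992]
[-0.086, 0.001, -0.013, -0.001, 0.001, 0.992]
[-0.086, 0.007, -0.013, -0.001, 0.001, 0.992]
[-0.086, 0.013, -0.013, -0.001, 0.001, 0.992]
[-0.084, 0.018, -0.013, -0.001, 0.001, 0.992]
[-0.083, 0.024, -0.013, -0.001, 0.001, 0.992]
[-0.081, 0.03, -0.013, -0.001, 0.001, 0.992]
[-0.079, 0.035, -0.013, -0.001, 0.001, 0.992]
[-0.076, 0.041, -0.013, -0.001, 0.001, 0.992]
[-0.073, 0.046, -0.013, -0.001, 0.001, 0.992]
[-0.07, 0.051, -0.013, -0.001, 0.001, 0.992]
[-0.066, 0.056, -0.013, -0.001, 0.001, 0.992]
[-0.062, 0.06, -0.013, -0.001, 0.001, 0.992]
[-0.058, 0.064, -0.013, -0.001, 0.001, 0.992]
```

Emit:
carry_out --motion '[[[-0.06, -0.063, -0.03, 0, 0, 1, 1], [-0.063, -0.059, -0.03, 0, 0, 1, 1], [-0.067, -0.055, -0.03, 0, 0, 1, 1], [-0.071, -0.05, -0.03, 0, 0, 1, 1], [-0.074, -0.045, -0.03, 0, 0, 1, 1]]]'

```text
t: 0.72
tcp_pos: [0.2125, 0.3835, 0.4645]
tcp_rot: [[-0.835, 0.551, -0.0], [0.551, 0.835, -0.001], [-0.0, -0.001, -1.0]]
wrist_force: [-0.3, 1.4, 0.3]
gripper_width: 0.0944
```

Emit:
carry_out --motion '[[[-0.077, -0.04, -0.03, 0, 0, 1, 1], [-0.079, -0.034, -0.03, 0, 0, 1, 1], [-0.082, -0.029, -0.03, 0, 0, 1, 1], [-0.083, -0.023, -0.03, 0, 0, 1, 1], [-0.085, -0.017, -0.03, 0, 0, 1, 1]]]'

```text
t: 1.35
tcp_pos: [0.2971, 0.2327, 0.5246]
tcp_rot: [[-0.596, 0.803, -0.0], [0.803, 0.596, -0.0], [0.0, -0.001, -1.0]]
wrist_force: [0.5, 0.1, 0.3]
gripper_width: 0.094
```

Emit:
carry_out --motion '[[[-0.086, -0.011, -0.01, 0, 0, 1, 1], [-0.086, -0.005, 0, 0, 0, 1, 1], [-0.086, 0.001, 0, 0, 0, 1, 1], [-0.086, 0.007, 0, 0, 0, 1, 1], [-0.086, 0.013, 0, 0, 0, 1, 1]]]'

```text
t: 1.98
tcp_pos: [0.382, 0.082, 0.5282]
tcp_rot: [[-0.285, 0.958, -0.001], [0.958, 0.285, 0.0], [0.0, -0.001, -1.0]]
wrist_force: [0.3, 0.2, -0.5]
gripper_width: 0.094
```

Emit:
carry_out --motion '[[[-0.084, 0.018, 0, 0, 0, 1, 1], [-0.083, 0.024, 0, 0, 0, 1, 1], [-0.081, 0.03, 0, 0, 0, 1, 1], [-0.079, 0.035, 0, 0, 0, 1, 1], [-0.076, 0.041, 0, 0, 0, 1, 1]]]'

```text
t: 2.6
tcp_pos: [0.4654, -0.0691, 0.5281]
tcp_rot: [[0.06, 0.998, -0.001], [0.998, -0.06, 0.0], [0.0, -0.001, -1.0]]
wrist_force: [0.2, -0.2, 0.7]
gripper_width: 0.0937
```

Emit:
carry_out --motion '[[[-0.073, 0.046, 0, 0, 0, 1, 1], [-0.07, 0.051, 0, 0, 0, 1, 1], [-0.066, 0.056, 0, 0, 0, 1, 1], [-0.062, 0.06, 0, 0, 0, 1, 1], [-0.058, 0.064, 0, 0, 0, 0.8, 1]]]'

```text
t: 3.22
tcp_pos: [0.5488, -0.2206, 0.5279]
tcp_rot: [[0.384, 0.923, -0.001], [0.923, -0.384, 0.001], [0.0, -0.001, -1.0]]
wrist_force: [0.6, 0.1, 0.2]
gripper_width: 0.0941
```

Run:
```python
from m import *
import plan
s=get_state();print(s["t"],s["tcp_pos"],s["tcp_rot"],s["q"]);plan.rows(s["tcp_pos"],s["tcp_rot"],(.5526,-.2165,.4364),-22.5,5)
p,d,W=cap("wrist");save(p,"wrist1")
X=W.reshape(-1,3);C=p.reshape(-1,3).astype(int)
m=(X[:,0]>.45)&(X[:,0]<.62)&(X[:,1]>-.335)&(X[:,1]<-.17)&(X[:,2]>.246)&(X[:,2]<.275)&(C[:,0]-C[:,2]>30)
P=X[m]; print(m.sum())
if m.sum()>20: print(cv2.minAreaRect(P[:,:2].astype(np.float32)),P.mean(0),np.percentile(P[:,2],[10,90]))
```

```text
3.225 [ 0.549 -0.221  0.528] [[ 0.384  0.923 -0.001]
 [ 0.923 -0.384  0.001]
 [ 0.    -0.001 -1.   ]] [-0.478  0.194  1.008  0.     1.941 -0.084]
[0.003, 0.001, 0.046, -0.004, -0.001, -0.005]
[0.003, 0.001, 0.046, -0.004, -0.001, -0.005]
[0.003, 0.001, 0.046, -0.004, -0.001, -0.005]
[0.003, 0.001, 0.046, -0.004, -0.001, -0.005]
[0.003, 0.001, 0.046, -0.004, -0.001, -0.005]
2241
((0.5444072484970093, -0.2390328347682953), (0.11080683022737503, 0.011719201691448689), 67.82041931152344) [ 0.545 -0.238  0.261] [0.26  0.262]
```

View pics/wrist1.png

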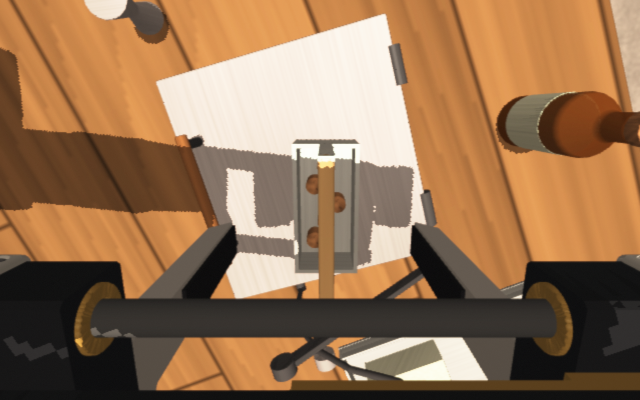

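The wrist view shows the bar centred between the open fingers, at about column 325, so I'm descending.

Emit:
carry_out --motion '[[[0.003, 0.002, 0.046, 0, 0, 0, 1], [0.003, 0.002, 0.046, 0, 0, 0, 1], [0.003, 0.001, 0.046, 0, 0, 0, 1], [0.003, 0.001, 0.046, 0, 0, 0, 1], [0.003, 0.001, 0.045, 0, 0, 0, 1]]]'

```text
t: 3.9
tcp_pos: [0.5532, -0.2148, 0.4357]
tcp_rot: [[0.382, 0.924, -0.001], [0.924, -0.382, 0.0], [0.0, -0.001, -1.0]]
wrist_force: [0.1, 0.7, -0.0]
gripper_width: 0.0939
```

Emit:
carry_out --motion '[[[0, 0, 0, 0, 0, 0, 0.4], [0, 0, 0, 0, 0, 0, 0], [0, 0, 0, 0, 0, 0, 0], [0, 0, 0, 0, 0, 0, 0], [0, 0, 0, 0, 0, 0, 0]]]'

```text
t: 4.53
tcp_pos: [0.5531, -0.215, 0.4375]
tcp_rot: [[0.382, 0.924, 0.001], [0.924, -0.382, -0.0], [0.0, 0.001, -1.0]]
wrist_force: [1.3, 0.3, 0.5]
gripper_width: 0.0473
```

Emit:
carry_out --motion '[[[0, 0, 0, 0, 0, 0, 0], [0, 0, -0.01, 0, 0, 0, 0], [0, 0, -0.02, 0, 0, 0, 0], [0, 0, -0.02, 0, 0, 0, 0], [0, 0, 0, 0, 0, 0, 0]]]'

```text
t: 5.15
tcp_pos: [0.5532, -0.215, 0.4579]
tcp_rot: [[0.382, 0.924, 0.001], [0.924, -0.382, -0.001], [0.0, 0.001, -1.0]]
wrist_force: [-0.1, 0.1, -1.6]
gripper_width: 0.0113
```

Run:
```python
from m import *
import plan
s=get_state();print(s["t"],s["tcp_pos"],s["gripper_width"],s["wrist_force"])
p,d,W=cap("scene");save(cv2.resize(p[130:290,130:430],None,fx=2,fy=2),"s2")
plan.rows(s["tcp_pos"],s["tcp_rot"],(.46,.2865,.52),0,20)
```

```text
5.15 [ 0.553 -0.215  0.458] 0.011271180396541581 [-0.11   0.133 -1.592]
[0.053, -0.035, -0.008, 0.001, 0.0, -0.281]
[0.054, -0.034, -0.008, 0.001, 0.0, -0.281]
[0.055, -0.033, -0.008, 0.001, 0.0, -0.281]
[0.055, -0.032, -0.008, 0.001, 0.0, -0.281]
[0.056, -0.03, -0.008, 0.001, 0.0, -0.281]
[0.057, -0.029, -0.008, 0.001, 0.0, -0.281]
[0.057, -0.028, -0.008, 0.001, 0.0, -0.281]
[0.058, -0.027, -0.008, 0.001, 0.0, -0.281]
[0.058, -0.026, -0.008, 0.001, 0.0, -0.281]
[0.059, -0.025, -0.008, 0.001, 0.0, -0.281]
[0.059, -0.024, -0.008, 0.001, 0.0, -0.281]
[0.06, -0.022, -0.008, 0.001, 0.0, -0.281]
[0.06, -0.021, -0.008, 0.001, 0.0, -0.281]
[0.06, -0.02, -0.008, 0.001, 0.0, -0.281]
[0.061, -0.019, -0.008, 0.001, 0.0, -0.281]
[0.061, -0.018, -0.008, 0.001, 0.0, -0.281]
[0.062, -0.017, -0.008, 0.001, 0.0, -0.281]
[0.062, -0.015, -0.008, 0.001, 0.0, -0.281]
[0.062, -0.014, -0.008, 0.001, 0.0, -0.281]
[0.062, -0.013, -0.008, 0.001, 0.0, -0.281]
```

View pics/s2.png

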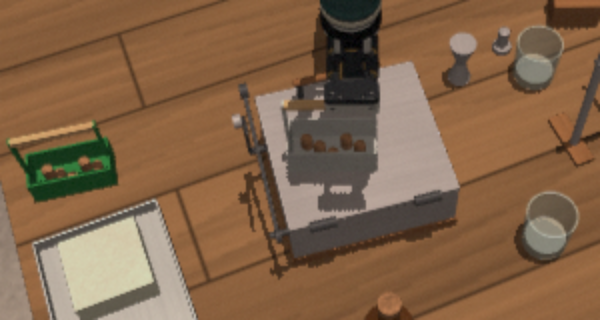

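The caddy is lifted level, with its shadow detached below it. Carrying it to the pre-hook pose.

Emit:
carry_out --motion '[[[0.02, -0.012, -0.032, 0, 0, -0.28, 0], [0.054, -0.034, -0.032, 0, 0, -0.28, 0], [0.055, -0.033, -0.032, 0, 0, -0.28, 0], [0.055, -0.032, -0.032, 0, 0, -0.28, 0], [0.056, -0.03, -0.027, 0, 0, -0.28, 0]]]'

```text
t: 5.82
tcp_pos: [0.5319, -0.1029, 0.5211]
tcp_rot: [[0.288, 0.958, 0.002], [0.958, -0.288, 0.0], [0.001, 0.002, -1.0]]
wrist_force: [0.2, 0.4, -2.2]
gripper_width: 0.0114
```

Emit:
carry_out --motion '[[[0.057, -0.029, 0, 0, 0, -0.28, 0], [0.057, -0.028, 0, 0, 0, -0.28, 0], [0.058, -0.027, 0, 0, 0, -0.28, 0], [0.058, -0.026, 0, 0, 0, -0.28, 0], [0.059, -0.025, 0, 0, 0, -0.28, 0]]]'

```text
t: 6.45
tcp_pos: [0.5084, 0.0224, 0.5205]
tcp_rot: [[0.193, 0.981, 0.002], [0.981, -0.193, 0.001], [0.001, 0.002, -1.0]]
wrist_force: [1.9, 0.1, -2.1]
gripper_width: 0.0113
```

Emit:
carry_out --motion '[[[0.059, -0.024, 0, 0, 0, -0.28, 0], [0.06, -0.022, 0, 0, 0, -0.28, 0], [0.06, -0.021, 0, 0, 0, -0.28, 0], [0.06, -0.02, 0, 0, 0, -0.28, 0], [0.061, -0.019, 0, 0, 0, -0.28, 0]]]'

```text
t: 7.08
tcp_pos: [0.4851, 0.1472, 0.5206]
tcp_rot: [[0.096, 0.995, 0.002], [0.995, -0.096, 0.001], [0.001, 0.002, -1.0]]
wrist_force: [-0.0, 0.2, -1.8]
gripper_width: 0.0117
```

Emit:
carry_out --motion '[[[0.061, -0.018, 0, 0, 0, -0.28, 0], [0.062, -0.017, 0, 0, 0, -0.28, 0], [0.062, -0.015, 0, 0, 0, -0.28, 0], [0.062, -0.014, 0, 0, 0, -0.28, 0], [0.03, -0.013, 0, 0, 0, -0.28, 0]]]'

```text
t: 7.7
tcp_pos: [0.4615, 0.2595, 0.5202]
tcp_rot: [[-0.003, 1.0, 0.001], [1.0, 0.003, 0.001], [0.001, 0.001, -1.0]]
wrist_force: [-0.1, 0.7, -1.2]
gripper_width: 0.0113
```

Emit:
carry_out --motion '[[[0, 0, 0, 0, 0, 0, 0], [0, 0, 0, 0, 0, 0, 0]]]'

```text
t: 7.95
tcp_pos: [0.4629, 0.2574, 0.5195]
tcp_rot: [[0.002, 1.0, 0.001], [1.0, -0.002, -0.0], [-0.0, 0.001, -1.0]]
wrist_force: [0.5, 0.0, -2.1]
gripper_width: 0.0118
```

Run:
```python
from m import *
import plan
s=get_state();print(s["t"],s["tcp_pos"],s["tcp_rot"],s["gripper_width"],s["wrist_force"],s["q"])
for n in("scene","top","wrist"):
    p,d,W=cap(n)
    if n!="top": save(p,n+"3")
    X=W.reshape(-1,3);C=p.reshape(-1,3).astype(int);t=s["tcp_pos"]
    m=(abs(X[:,0]-t[0])<.03)&(X[:,1]<t[1]+.04)&(X[:,1]>t[1]-.13)&(abs(X[:,2]-t[2]+.18)<.025)&(C[:,0]-C[:,2]>30)
    P=X[m];print(n,m.sum())
    if m.sum()>15:
        c=P.mean(0);v=np.linalg.svd(P-c,full_matrices=False)[2][0];print(c,v,"ymin/max",P[:,1].min(),P[:,1].max(),"z",np.percentile(P[:,2],[10,90]))
```

```text
7.95 [0.463 0.257 0.519] [[ 0.002  1.     0.001]
 [ 1.    -0.002 -0.   ]
 [-0.     0.001 -1.   ]] 0.011843536673984002 [ 0.512  0.005 -2.126] [ 0.4    0.048  1.187 -0.     1.907  0.402]
scene 155
[0.466 0.208 0.325] [-0.01  -1.    -0.013] ymin/max 0.15731135388790624 0.2845900674848895 z [0.319 0.329]
top 143
[0.464 0.21  0.328] [-0.015 -1.    -0.024] ymin/max 0.15598732691294975 0.2704445348292091 z [0.323 0.333]
wrist 3451
[0.464 0.24  0.326] [-0.003 -1.    -0.013] ymin/max 0.1720251554359383 0.2867180450550099 z [0.325 0.327]
```

View pics/wrist3.png

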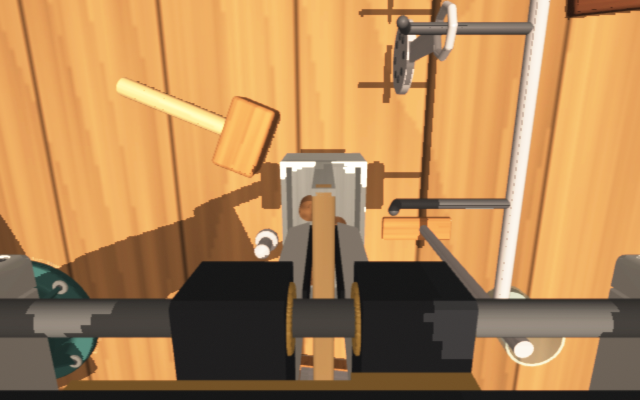

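The bar is level but sits about 18 mm low in the pads, because the lift started while the fingers were still closing. I'll use the measured bar position: centre (0.464, 0.2215, 0.320). First move: align along the rail and lower to the approach height.

Emit:
carry_out --motion '[[[0.016, 0, 0.017, 0, 0, 0, 0], [0.016, 0, 0.017, 0, 0, 0, 0], [0.016, 0, 0.017, 0, 0, 0, 0], [0.016, 0, 0.017, 0, 0, 0, 0], [0.016, 0, 0.017, 0, 0, 0, 0]]]'

```text
t: 8.72
tcp_pos: [0.4632, 0.2903, 0.4844]
tcp_rot: [[0.001, 1.0, -0.0], [1.0, -0.001, -0.0], [-0.0, -0.0, -1.0]]
wrist_force: [-0.1, 0.7, -1.4]
gripper_width: 0.0122
```

Emit:
carry_out --motion '[[[0, 0, 0, 0, 0, 0, 0], [0, 0, 0, 0, 0, 0, 0]]]'

```text
t: 8.98
tcp_pos: [0.4632, 0.2898, 0.4853]
tcp_rot: [[0.001, 1.0, 0.0], [1.0, -0.001, 0.0], [0.0, 0.0, -1.0]]
wrist_force: [0.0, -0.4, -1.5]
gripper_width: 0.0114
```

```bash
cat > chk.py <<'E'
from m import *
s=get_state();print(s["t"],s["tcp_pos"],s["gripper_width"],s["wrist_force"])
for n in("scene","top","wrist"):
    p,d,W=cap(n); save(p,n+"_last")
    X=W.reshape(-1,3);C=p.reshape(-1,3).astype(int);t=s["tcp_pos"]
    m=(abs(X[:,0]-t[0])<.03)&(X[:,1]<t[1]+.045)&(X[:,1]>t[1]-.13)&(abs(X[:,2]-t[2]+.19)<.025)&(C[:,0]-C[:,2]>30)
    P=X[m];print(n,m.sum())
    if m.sum()>15:
        c=P.mean(0);v=np.linalg.svd(P-c,full_matrices=False)[2][0];print(c,v,"ymin/max",P[:,1].min(),P[:,1].max(),"z",np.percentile(P[:,2],[10,90]))
    if n!="top":
        m=(X[:,0]>.5)&(X[:,0]<.6)&(abs(X[:,1]-.254)<.012)&(X[:,2]>.225)&(X[:,2]<.27)&(C.max(1)<120)&(C[:,0]-C[:,2]<30)
        P=X[m];print("  hook",m.sum(),P.mean(0),P.min(0),P.max(0))
E
python3 chk.py
```

```text
8.975 [0.463 0.29  0.485] 0.011402477341014005 [ 0.032 -0.427 -1.494]
scene 147
[0.467 0.241 0.29 ] [ 0.01  -1.    -0.004] ymin/max 0.19169830966893456 0.3200357558212434 z [0.284 0.295]
  hook 75 [0.551 0.254 0.242] [0.513 0.249 0.234] [0.599 0.26  0.258]
top 135
[0.464 0.243 0.293] [-0.012 -1.    -0.024] ymin/max 0.18834574485959138 0.306138383340301 z [0.289 0.298]
wrist 3416
[0.465 0.272 0.292] [0.002 1.    0.008] ymin/max 0.20432472676990887 0.3194278056255678 z [0.291 0.293]
  hook 606 [0.562 0.256 0.238] [0.516 0.251 0.235] [0.6   0.258 0.243]
```

No further slip: bar centre (0.4645, 0.254, 0.286). Moving +x over the hook tip.

Emit:
carry_out --motion '[[[0, 0.04, 0, 0, 0, 0, 0], [0, 0.045, 0, 0, 0, 0, 0], [0, 0.045, 0, 0, 0, 0, 0], [0, 0.045, 0, 0, 0, 0, 0], [0, 0.045, 0, 0, 0, 0, 0]]]'

```text
t: 9.75
tcp_pos: [0.5529, 0.2893, 0.4847]
tcp_rot: [[0.002, 1.0, 0.0], [1.0, -0.002, -0.0], [-0.0, 0.0, -1.0]]
wrist_force: [0.2, 0.5, -1.9]
gripper_width: 0.0116
```

Emit:
carry_out --motion '[[[0, 0, 0, 0, 0, 0, 0], [0, 0, 0.025, 0, 0, 0, 0], [0, 0, 0.025, 0, 0, 0, 0], [0, 0, 0.025, 0, 0, 0, 0], [0, 0, 0, 0, 0, 0, 0]]]'

```text
t: 10.38
tcp_pos: [0.5508, 0.2897, 0.4534]
tcp_rot: [[0.001, 1.0, -0.003], [1.0, -0.001, -0.001], [-0.001, -0.003, -1.0]]
wrist_force: [0.6, 0.8, -2.1]
gripper_width: 0.011
```

```bash
python3 chk.py; python3 -c "
import cv2
a=cv2.imread('pics/wrist_last.png');b=cv2.imread('pics/scene_last.png')[90:210,400:560];cv2.imwrite('pics/c4.png',cv2.vconcat([cv2.resize(a,(480,300)),cv2.resize(b,(400,300)) if 0 else cv2.copyMakeBorder(cv2.resize(b,(400,300)),0,0,0,80,0)]))"
```

```text
10.375 [0.551 0.29  0.453] 0.011036131022792252 [ 0.63   0.828 -2.138]
scene 159
[0.553 0.242 0.258] [ 0.002  1.    -0.005] ymin/max 0.18901213331153366 0.323375183855723 z [0.252 0.262]
  hook 59 [0.559 0.254 0.24 ] [0.514 0.249 0.231] [0.599 0.261 0.259]
top 133
[0.552 0.24  0.261] [0.02  1.    0.009] ymin/max 0.1890201044337698 0.29336453440747595 z [0.255 0.268]
wrist 3296
[0.552 0.27  0.262] [-0.001 -1.    -0.012] ymin/max 0.20440641783385463 0.3186324259644382 z [0.261 0.263]
  hook 33 [0.555 0.254 0.238] [0.544 0.251 0.236] [0.56  0.258 0.24 ]
```

View pics/c4.png

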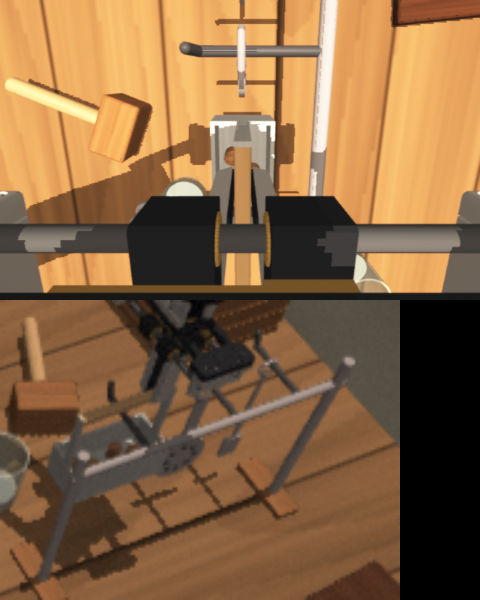

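The hook passes through the window and the bar is above the rod with its centre at z ≈ 0.256. Lowering about 11 mm onto it.

Emit:
carry_out --motion '[[[0, 0, 0.01, 0, 0, 0, 0], [0, 0, 0.01, 0, 0, 0, 0], [0, 0, 0.007, 0, 0, 0, 0], [0, 0, 0, 0, 0, 0, 0], [0, 0, 0, 0, 0, 0, 0]]]'

```text
t: 11.15
tcp_pos: [0.5512, 0.2896, 0.4444]
tcp_rot: [[0.001, 1.0, 0.0], [1.0, -0.001, 0.0], [0.0, 0.0, -1.0]]
wrist_force: [0.0, 0.2, -1.5]
gripper_width: 0.0119
```

Emit:
carry_out --motion '[[[0, 0, 0.006, 0, 0, 0, 0], [0, 0, 0.004, 0, 0, 0, 0], [0, 0, 0, 0, 0, 0, 0], [0, 0, 0, 0, 0, 0, 0]]]'

```text
t: 11.65
tcp_pos: [0.5508, 0.2897, 0.4428]
tcp_rot: [[0.001, 1.0, 0.003], [1.0, -0.001, 0.002], [0.002, 0.003, -1.0]]
wrist_force: [-1.1, 0.8, 4.9]
gripper_width: 0.0115
```

The rod now carries the bar: the force went from −1.5 to +4.9 N. Opening partway, which keeps the finger backs clear of the rail, then lifting out.

Emit:
carry_out --motion '[[[0, 0, 0, 0, 0, 0, 0.15], [0, 0, 0, 0, 0, 0, 0.25], [0, 0, 0, 0, 0, 0, 0.35], [0, 0, 0, 0, 0, 0, 0.35], [0, 0, 0, 0, 0, 0, 0.35]]]'

```text
t: 12.28
tcp_pos: [0.5513, 0.2897, 0.4401]
tcp_rot: [[0.001, 1.0, -0.0], [1.0, -0.001, -0.0], [-0.0, -0.0, -1.0]]
wrist_force: [-0.0, 0.2, -0.6]
gripper_width: 0.0327
```

Emit:
carry_out --motion '[[[0, 0, 0, 0, 0, 0, 0.35], [0, 0, -0.03, 0, 0, 0, 0.35], [0, 0, -0.05, 0, 0, 0, 0.35], [0, 0, -0.06, 0, 0, 0, 0.35], [0, 0, -0.06, 0, 0, 0, 0.35]]]'

```text
t: 12.9
tcp_pos: [0.551, 0.2896, 0.5221]
tcp_rot: [[0.001, 1.0, 0.001], [1.0, -0.001, 0.001], [0.001, 0.001, -1.0]]
wrist_force: [1.3, 1.0, 0.1]
gripper_width: 0.033
```

Run:
```python
from m import *
import plan
s=get_state();print(s["t"],s["tcp_pos"],s["gripper_width"],s["wrist_force"])
for n in("scene","top"):
    p,d,W=cap(n); save(p,n+"_h")
    X=W.reshape(-1,3);C=p.reshape(-1,3).astype(int)
    m=(abs(X[:,0]-.552)<.04)&(X[:,1]<.35)&(X[:,1]>.15)&(X[:,2]>.22)&(X[:,2]<.28)&(C[:,0]-C[:,2]>30)
    P=X[m];c=P.mean(0);v=np.linalg.svd(P-c,full_matrices=False)[2][0];print(n,m.sum(),c,v,P[:,1].min(),P[:,1].max(),np.percentile(P[:,2],[10,90]))
cv2.imwrite("pics/c5.png",cv2.resize(cv2.imread("pics/scene_h.png")[90:240,390:590],None,fx=3,fy=3))
# lid handle & pointer with refreshed view
plan.rows(s["tcp_pos"],s["tcp_rot"],(.431,-.195,.47),-7.25,20)
```

```text
12.9 [0.551 0.29  0.522] 0.03298784623006894 [1.281 1.022 0.075]
scene 201 [0.553 0.255 0.249] [ 0.004 -1.    -0.009] 0.18892107578648543 0.3239903930769438 [0.242 0.255]
top 185 [0.553 0.252 0.252] [0.007 1.    0.03 ] 0.18741893485657948 0.31771270506917254 [0.244 0.258]
[-0.061, -0.015, 0.006, 0.001, -0.0, 0.09]
[-0.061, -0.015, 0.006, 0.001, -0.0, 0.09]
[-0.061, -0.014, 0.006, 0.001, -0.0, 0.09]
[-0.061, -0.014, 0.006, 0.001, -0.0, 0.09]
[-0.061, -0.013, 0.006, 0.001, -0.0, 0.09]
[-0.061, -0.013, 0.006, 0.001, -0.0, 0.09]
[-0.061, -0.013, 0.006, 0.001, -0.0, 0.09]
[-0.061, -0.012, 0.006, 0.001, -0.0, 0.09]
[-0.061, -0.012, 0.006, 0.001, -0.0, 0.09]
[-0.061, -0.011, 0.006, 0.001, -0.0, 0.09]
[-0.061, -0.011, 0.006, 0.001, -0.0, 0.09]
[-0.061, -0.011, 0.006, 0.001, -0.0, 0.09]
[-0.062, -0.01, 0.006, 0.001, -0.0, 0.09]
[-0.062, -0.01, 0.007, 0.001, -0.0, 0.09]
[-0.062, -0.01, 0.007, 0.001, -0.0, 0.09]
[-0.062, -0.009, 0.007, 0.001, -0.0, 0.09]
[-0.062, -0.009, 0.007, 0.001, -0.0, 0.09]
[-0.062, -0.008, 0.007, 0.001, -0.0, 0.09]
[-0.062, -0.008, 0.007, 0.001, -0.0, 0.09]
[-0.062, -0.008, 0.007, 0.001, -0.0, 0.09]
```

View pics/c5.png

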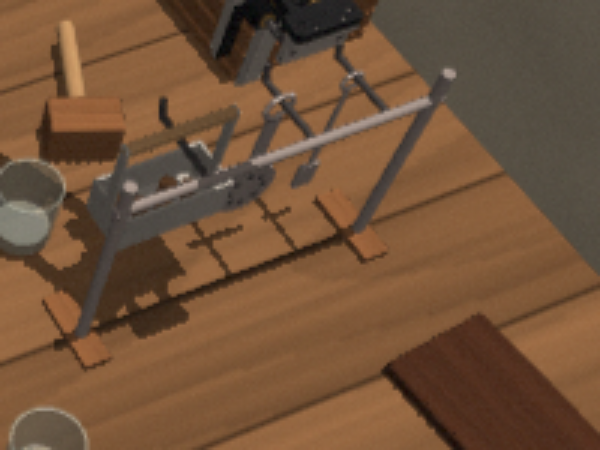

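The caddy hangs level: bar centre (0.553, 0.255, ~0.246), fingers free. Moving to the lid handle.

Emit:
carry_out --motion '[[[-0.06, -0.025, -0.01, 0, 0, 0.18, 1], [-0.12, -0.028, 0, 0, 0, 0.18, 1], [-0.122, -0.027, 0, 0, 0, 0.18, 1], [-0.122, -0.026, 0, 0, 0, 0.18, 1], [-0.122, -0.025, 0, 0, 0, 0.18, 1]]]'

```text
t: 13.62
tcp_pos: [0.4917, 0.0714, 0.5236]
tcp_rot: [[0.064, 0.998, -0.0], [0.998, -0.064, -0.0], [-0.0, -0.0, -1.0]]
wrist_force: [0.3, -0.7, 0.0]
gripper_width: 0.0793
```

Emit:
carry_out --motion '[[[-0.122, -0.023, 0.02, 0, 0, 0.18, 1], [-0.122, -0.021, 0.03, 0, 0, 0.18, 1], [-0.122, -0.02, 0.03, 0, 0, 0.18, 1], [-0.122, -0.018, 0.03, 0, 0, 0.18, 1], [-0.122, -0.016, 0.03, 0, 0, 0.18, 1]]]'

```text
t: 14.25
tcp_pos: [0.4308, -0.1682, 0.4674]
tcp_rot: [[0.127, 0.992, -0.0], [0.992, -0.127, 0.0], [0.0, -0.0, -1.0]]
wrist_force: [-0.0, -0.1, 0.3]
gripper_width: 0.0939
```

Emit:
carry_out --motion '[[[-0.06, -0.008, 0, 0, 0, 0, 1], [0, 0, 0, 0, 0, 0, 1]]]'

```text
t: 14.5
tcp_pos: [0.4249, -0.1914, 0.4673]
tcp_rot: [[0.13, 0.992, -0.001], [0.992, -0.13, 0.001], [0.001, -0.001, -1.0]]
wrist_force: [-0.3, -0.1, -0.6]
gripper_width: 0.094
```

Run:
```python
from m import *
import plan
s=get_state();print(s["t"],s["tcp_pos"],s["q"])
P0=[]
for n in("wrist","top","scene"):
    p,d,W=cap(n); save(p,n+"_6")
    X=W.reshape(-1,3);C=p.reshape(-1,3).astype(int)
    m=(abs(X[:,0]-.431)<.03)&(X[:,1]<-.1)&(X[:,1]>-.29)&(X[:,2]>.155)&(X[:,2]<.18)
    P=X[m]
    if m.sum()>15: c=P.mean(0);v=np.linalg.svd(P-c,full_matrices=False)[2][0];print(n,m.sum(),c,v,np.percentile(P[:,2],[10,50,90]),P[:,1].min(),P[:,1].max())
    ex=np.array([.992,-.1265]);ey=np.array([.1265,.992]);H=np.array([.651,-.223])
    a=(X[:,:2]-H)@ex; b=(X[:,:2]-H)@ey; z=X[:,2]-.115
    m=(b>-.157)&(b<-.139)&(a>-.185)&(a<-.02)&(z>.02)&(z<.17)&(abs(np.arctan2(z,-a)-.66)<.15)
    if m.sum()>15:
        fl=cv2.fitLine(np.c_[-a,z][m].astype(np.float32),cv2.DIST_HUBER,0,.001,.001).ravel(); print("   ptr",m.sum(),np.arctan2(fl[1],fl[0]), "offs", fl[3]-fl[2]*fl[1]/fl[0])
plan.rows(s["tcp_pos"],s["tcp_rot"],(.431,-.195,.345),-7.25,8)
```

```text
14.5 [ 0.425 -0.191  0.467] [-0.545 -0.104  1.438  0.     1.81  -0.415]
wrist 2378 [ 0.431 -0.192  0.168] [-0.127 -0.992  0.001] [0.166 0.169 0.17 ] -0.26594230724878676 -0.12720984166140722
   ptr 431 0.42372802 offs 0.028816637
   ptr 112 0.61656785 offs 0.011014871
scene 176 [ 0.432 -0.196  0.168] [ 0.126  0.992 -0.006] [0.163 0.168 0.172] -0.2649722563861521 -0.12709472394186855
   ptr 151 0.61995846 offs 0.010083348
[-0.001, 0.002, 0.038, -0.002, -0.001, -0.007]
[-0.001, 0.002, 0.038, -0.002, -0.001, -0.007]
[-0.001, 0.002, 0.038, -0.002, -0.001, -0.007]
[-0.001, 0.002, 0.038, -0.002, -0.001, -0.007]
[-0.001, 0.002, 0.038, -0.002, -0.001, -0.007]
[-0.001, 0.002, 0.038, -0.002, -0.001, -0.007]
[-0.001, 0.002, 0.038, -0.002, -0.001, -0.007]
[-0.001, 0.002, 0.038, -0.002, -0.001, -0.007]
```

Emit:
carry_out --motion '[[[-0.002, 0.004, 0.06, 0, 0, 0, 1], [-0.002, 0.004, 0.07, 0, 0, 0, 1], [-0.001, 0.003, 0.07, 0, 0, 0, 1], [-0.001, 0.003, 0.07, 0, 0, 0, 1], [0, 0.001, 0.038, 0, 0, 0, 1]]]'

```text
t: 15.28
tcp_pos: [0.4312, -0.1921, 0.3436]
tcp_rot: [[0.125, 0.992, -0.001], [0.992, -0.125, 0.001], [0.001, -0.002, -1.0]]
wrist_force: [0.3, -0.2, -0.5]
gripper_width: 0.094
```

Emit:
carry_out --motion '[[[0, 0, 0, 0, 0, 0, 0.3], [0, 0, 0, 0, 0, 0, 0], [0, 0, 0, 0, 0, 0, 0], [0, 0, 0, 0, 0, 0, 0], [0, 0, 0, 0, 0, 0, 0]]]'

```text
t: 15.9
tcp_pos: [0.4311, -0.1934, 0.3454]
tcp_rot: [[0.127, 0.992, 0.001], [0.992, -0.127, -0.0], [-0.0, 0.001, -1.0]]
wrist_force: [0.1, 0.5, 0.4]
gripper_width: 0.0471
```

Emit:
carry_out --motion '[[[0, 0, 0, 0, 0, 0, 0], [0, 0, 0, 0, 0, 0, 0], [0, 0, 0, 0, 0, 0, 0], [0, 0, 0, 0, 0, 0, 0], [0, 0, 0, 0, 0, 0, 0]]]'

```text
t: 16.52
tcp_pos: [0.4301, -0.1933, 0.3449]
tcp_rot: [[0.127, 0.992, -0.004], [0.992, -0.127, 0.001], [0.0, -0.004, -1.0]]
wrist_force: [-4.9, -0.1, 2.3]
gripper_width: 0.0111
```

Run:
```python
from m import *
s=get_state();print(s["t"],s["tcp_pos"],s["gripper_width"],s["wrist_force"])
# arc: tool y ~ box +x; shares per step of lid angle
a=np.linspace(0,.62,11); x=-.222*np.cos(a)+.05*np.sin(a); z=.222*np.sin(a)+.05*np.cos(a)
print(np.c_[a[1:],np.diff(x)/.4,-np.diff(z)/.4], z[-1]-z[0],x[-1]-x[0])
```

```text
16.525 [ 0.43  -0.193  0.345] 0.011072242448295988 [-4.858 -0.056  2.319]
[[ 0.062  0.009 -0.034]
 [ 0.124  0.011 -0.034]
 [ 0.186  0.013 -0.033]
 [ 0.248  0.015 -0.032]
 [ 0.31   0.017 -0.031]
 [ 0.372  0.019 -0.03 ]
 [ 0.434  0.021 -0.029]
 [ 0.496  0.022 -0.027]
 [ 0.558  0.024 -0.026]
 [ 0.62   0.026 -0.024]] 0.11968372847240842 0.07037074064778273
```

Gripped. Following the arc slowly.

Emit:
carry_out --motion '[[[0, 0.004, -0.017, 0, 0, 0, 0], [0, 0.005, -0.017, 0, 0, 0, 0], [0, 0.005, -0.017, 0, 0, 0, 0], [0, 0.006, -0.017, 0, 0, 0, 0], [0, 0, 0, 0, 0, 0, 0]]]'

```text
t: 17.15
tcp_pos: [0.4379, -0.1944, 0.3711]
tcp_rot: [[0.127, 0.992, -0.007], [0.992, -0.127, 0.002], [0.001, -0.008, -1.0]]
wrist_force: [-8.2, -1.1, -5.6]
gripper_width: 0.0106
```

Emit:
carry_out --motion '[[[0, 0.006, -0.017, 0, 0, 0, 0], [0, 0.007, -0.016, 0, 0, 0, 0], [0, 0.007, -0.016, 0, 0, 0, 0], [0, 0.008, -0.016, 0, 0, 0, 0], [0, 0, 0, 0, 0, 0, 0]]]'

```text
t: 17.77
tcp_pos: [0.4488, -0.1957, 0.3972]
tcp_rot: [[0.128, 0.992, -0.009], [0.992, -0.127, 0.002], [0.001, -0.009, -1.0]]
wrist_force: [-9.2, -0.8, -4.3]
gripper_width: 0.0112
```

Emit:
carry_out --motion '[[[0, 0.008, -0.016, 0, 0, 0, 0], [0, 0.009, -0.015, 0, 0, 0, 0], [0, 0.009, -0.015, 0, 0, 0, 0], [0, 0.01, -0.015, 0, 0, 0, 0], [0, 0, 0, 0, 0, 0, 0]]]'

```text
t: 18.4
tcp_pos: [0.4627, -0.1975, 0.4221]
tcp_rot: [[0.128, 0.992, -0.01], [0.992, -0.128, 0.002], [0.001, -0.01, -1.0]]
wrist_force: [-11.8, 0.3, -0.7]
gripper_width: 0.0112
```

```bash
cat > lid.py <<'E'
from m import *
s=get_state();print(s["t"],s["tcp_pos"],s["gripper_width"],s["wrist_force"])
ex=np.array([.992,-.1265]);ey=np.array([.1265,.992]);H=np.array([.651,-.223])
t=s["tcp_pos"]+s["tcp_rot"][:,2]*bot.grip_depth; r=np.array([-(t[:2]-H)@ex,t[2]-.115]); print("lid ang from grip",np.arctan2(r[1],r[0])-np.arctan2(.05,.222),np.hypot(*r),"expect .2276")
for n in("top","scene"):
    p,d,W=cap(n); save(p,n+"_l")
    X=W.reshape(-1,3); a=-(X[:,:2]-H)@ex; b=(X[:,:2]-H)@ey; z=X[:,2]-.115; th=np.arctan2(z,a); rr=np.hypot(a,z)
    def fl(m):
        f=cv2.fitLine(np.c_[a,z][m].astype(np.float32),cv2.DIST_HUBER,0,.001,.001).ravel(); return m.sum(),np.arctan(f[1]/f[0]),f[3]-f[2]*f[1]/f[0]
    m=(b>-.157)&(b<-.139)&(a>.02)&(a<.185)&(z>.02)&(z<.17)&(abs(th-.66)<.15)
    print(n,"ptr",fl(m))
    m=(b>-.125)&(b<.125)&(a>.02)&(a<.22)&(rr<.25)&(z>.012); tm=np.median(th[m])
    for _ in range(3):
        m2=m&(abs(th-tm)<.1+0*th); q=fl(m2); 
        tm=np.median(th[m2])
    m3=m&(abs(z-(q[2]+a*np.tan(q[1])))<.008); print("   lid",fl(m3))
E
python3 lid.py
```

```text
18.4 [ 0.463 -0.198  0.422] 0.011202221767287236 [-11.789   0.302  -0.69 ]
lid ang from grip 0.3624613578030669 0.22986026969725784 expect .2276
top ptr (np.int64(110), np.float32(0.6147736), np.float32(0.011697017))
   lid (np.int64(2378), np.float32(0.36162615), np.float32(0.011288814))
scene ptr (np.int64(152), np.float32(0.6159618), np.float32(0.010321006))
   lid (np.int64(5473), np.float32(0.35821822), np.float32(0.01005635))
```

Emit:
carry_out --motion '[[[0, 0.009, -0.016, 0, 0, 0, 0], [0, 0.01, -0.016, 0, 0, 0, 0], [0, 0.011, -0.015, 0, 0, 0, 0], [0, 0.011, -0.014, 0, 0, 0, 0], [0, 0, 0, 0, 0, 0, 0]]]'

```text
t: 19.12
tcp_pos: [0.4798, -0.1997, 0.4463]
tcp_rot: [[0.128, 0.992, -0.007], [0.992, -0.128, 0.002], [0.001, -0.007, -1.0]]
wrist_force: [-8.6, -0.2, -3.0]
gripper_width: 0.0108
```

Emit:
carry_out --motion '[[[0, 0.012, -0.013, 0, 0, 0, 0], [0, 0.012, -0.013, 0, 0, 0, 0], [0, 0.012, -0.012, 0, 0, 0, 0], [0, 0.012, -0.012, 0, 0, 0, 0], [0, 0, 0, 0, 0, 0, 0]]]'

```text
t: 19.75
tcp_pos: [0.4987, -0.2021, 0.4667]
tcp_rot: [[0.128, 0.992, -0.007], [0.992, -0.128, 0.002], [0.001, -0.007, -1.0]]
wrist_force: [-9.4, 0.8, -2.5]
gripper_width: 0.0112
```

```bash
python3 lid.py
```

```text
19.75 [ 0.499 -0.202  0.467] 0.01117845842300699 [-9.364  0.845 -2.46 ]
lid ang from grip 0.613498440813427 0.23105478647172575 expect .2276
top ptr (np.int64(109), np.float32(0.62514883), np.float32(0.010098673))
   lid (np.int64(1726), np.float32(0.6103363), np.float32(0.012923166))
scene ptr (np.int64(153), np.float32(0.6186611), np.float32(0.01075197))
   lid (np.int64(5656), np.float32(0.6079139), np.float32(0.011055045))
```

The lid is at 0.609 and the pointer at about 0.622. One small nudge, then hold.

Emit:
carry_out --motion '[[[0, 0.004, -0.005, 0, 0, 0, 0], [0, 0, 0, 0, 0, 0, 0], [0, 0, 0, 0, 0, 0, 0], [0, 0, 0, 0, 0, 0, 0], [0, 0, 0, 0, 0, 0, 0]]]'

```text
t: 20.48
tcp_pos: [0.5002, -0.2024, 0.4679]
tcp_rot: [[0.128, 0.992, -0.008], [0.992, -0.128, 0.002], [0.001, -0.008, -1.0]]
wrist_force: [-8.5, 0.2, -3.3]
gripper_width: 0.0111
```

Emit:
carry_out --motion '[[[0, 0, 0, 0, 0, 0, 0], [0, 0, 0, 0, 0, 0, 0], [0, 0, 0, 0, 0, 0, 0], [0, 0, 0, 0, 0, 0, 0], [0, 0, 0, 0, 0, 0, 0]]]'

```text
t: 21.1
tcp_pos: [0.5002, -0.2024, 0.468]
tcp_rot: [[0.128, 0.992, -0.008], [0.992, -0.128, 0.002], [0.001, -0.008, -1.0]]
wrist_force: [-8.3, 0.1, -2.8]
gripper_width: 0.0109
```

```bash
python3 lid.py; python3 -c "
import cv2
cv2.imwrite('pics/c7.png',cv2.resize(cv2.imread('pics/scene_l.png')[80:280,200:600],None,fx=2,fy=2))"
```

```text
21.1 [ 0.5   -0.202  0.468] 0.010942459323735845 [-8.297  0.063 -2.76 ]
lid ang from grip 0.6217876298017336 0.23106791987629882 expect .2276
top ptr (np.int64(110), np.float32(0.61479753), np.float32(0.0128651485))
   lid (np.int64(1688), np.float32(0.61720455), np.float32(0.012909494))
scene ptr (np.int64(152), np.float32(0.6264491), np.float32(0.009465218))
   lid (np.int64(5675), np.float32(0.6183343), np.float32(0.0110541135))
```

View pics/c7.png

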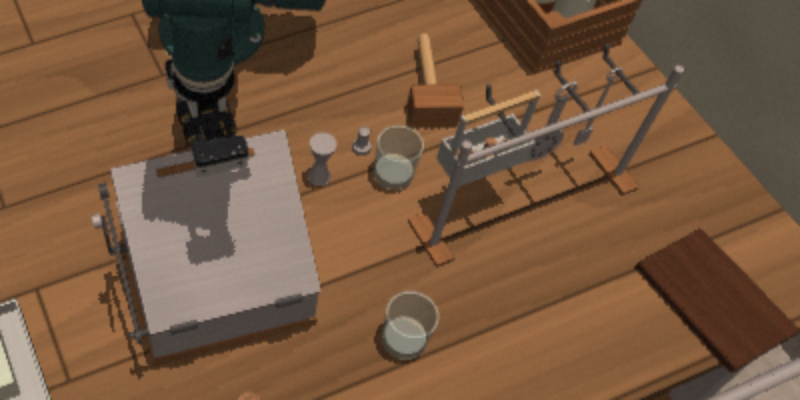

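The lid is held raised in line with the pointer, the caddy hangs on the hook, and the bystanders look untouched. Handing in.

```bash
python3 -c "
from bench import bot
print(bot.job_done())"
```

```text
the job is handed in; nothing more can be done
None
```

The caddy hangs upright by its bar on the empty hook and has been let go. The lid is held still at the pointer, and I handed the job in at about 21 s with no verdict reported.

**Caddy:** after release, two cameras put the bar's centre at about (0.553, 0.255, 0.246), level. That is within a few millimetres of the hook seat, and the last picture still shows it hanging there.

**Lid:** it stands at about 0.618 rad against 0.615 to 0.626 for the pointer, which is inside the 0.08 rad limit. The fingers were gripping with about 9 N at the wrist, and the arm did not move over the last 0.6 s.

**Bystanders and pointer:** the bystanders in the last picture look untouched, but I checked that by eye only. The pointer's fitted angle stayed within 0.01 rad of its first measurement.

**What was off:**
- **Caddy grip:** I began lifting before the fingers had fully closed, so the bar sat about 18 mm low in the pads. It slipped no further, and I placed it using its re-measured position.
- **Lid grip:** the grip point is about 3 mm farther from the hinge than the nominal 227.6 mm, with a sideways pull of about 8 N.

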